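# Mount the bar-pull sample in the clip-in display stand

### The arm

A 7-joint arm with a two-finger parallel gripper is mounted at the origin on the work surface. World frame = base frame: x ahead of the robot, y to its left, z up, the work surface at z = 0. Lengths are in mm, angles in rad, forces in N, time in s.
With the tool pointing down it reaches from about 425 to 875 mm from the base axis. Payload 8.4 kg.
Tool frame: the origin (TCP) lies midway between the tips of the shut fingers; the grasp point (between the pads) lies 19 mm behind it (robot.grip_point_offset is the distance from the TCP to the grasp point, in mm); x points along the fingers, y is the direction in which the jaws open and shut, and the axes are right-handed (so a half turn about x gives the same grasp; the last joint's range is limited). The gripper opens to 87 mm and grips with 3 to 60 N. Pads are 19 mm wide; open, the fingers measure 117 mm over their backs; the gripper's body (75 mm by 190 mm) begins 51 mm behind the grasp point.
Start: joints at [1.251, 0.333, 0.04, 1.465, -0.013, 1.343, -0.059], TCP at [142.336, -634.195, 222.546] pointing down, gripper open.
Joint ranges: [-2.58, 2.58], [-0.38, 2.09], [-1.3, 1.39], [0.25, 2.4], [-1.5, 4.64], [0.08, 2.09], [-2.65, 2.65]. Speed limits (rad/s): [2.22, 2.22, 2.79, 2.79, 3.14, 3.14, 3.14].

### API

Orientations are given as a rotation vector (axis times angle).
In Python, from cell import status, viewer, order, robot gives the robot as it stands. The module is installed in compiled form; this text tells all that it offers.
- The arm moves only by the tool arm_command, never from a script. Its argument "moves" is a list of rows, each an object of numbers: "grip": the finger opening in m, from 0 to 0.087; "tx", "ty", "tz": the shift along the tool's x, y, z in m; "twist": the turn about the tool's x in units of 10 degrees (1.0 is 10 degrees). A call has 1 to 8 rows; each row shifts and turns the commanded pose from where the row before left it, along the tool's axes as they then stand; what a row does not reach is not made up. A row lasts 1/8 s, in which the tool goes at most 62.5 mm and 10.7 degrees, less where a joint would pass 70% of its speed; a pose out of reach is approached as far as the arm can. A call with a gripper value outside its range is refused whole. The fingers move at their own pace and stop on an object; "newtons" is the grip in N (left out, the last holds). Time passes only in rows, so rows that do not move let the fingers close. It gives the time, the measured TCP pose, the force and the opening at its end, in the units of the state.
- status.sense(): the state, without advancing time (a new reading comes with each control period).
- viewer.grab_frame(name): name is "scene" or "top"; returns (picture, depth): 480x640x3 uint8, blue, green, red; 480x640 float32, mm along the optical axis (not along the pixel's ray), 0 where there is no reading.
- viewer.camera_model(name): a dict with "fx", "fy", "cx", "cy" (pixels), "position" and "orientation" of the camera in the world. Camera axes: x right, y up, looking along -z (the intrinsics and any distortion apply to the point x, -y, -z); pixel columns grow to the right and rows downward; lengths in mm; the calibration is good to about 2 mm. A picture is of the moment at which its call begins. camera_model takes no time and is no camera call.
- order.finish_job(): hands the job in, once; it reports no verdict.
Trained networks look in the newest picture that a camera, given by its name, has taken for a name from the list of things; names that differ only in an ending like _2 or _b are one class to them, and where a whole thing is asked for, a point or a joint stands for the part that bears it (a point fixed in the world has none). Each returns a list of dicts, best first, with "confidence" (0 to 1); they miss things now and then, are a little off and sometimes report something else, mostly with a low value. They report only what shows in the picture. A call takes as long as a camera call. They do not tell look-alikes from the thing itself.
- viewer.search_frame(target, camera): "box" ([left, top, right, bottom] in pixels, round what is visible of it).
The state is a dict: "time": time; "qpos": joint angles; "dq": joint speeds; "joint_torque": joint torques, N m; "position": TCP position; "ee_rot": TCP orientation; "ft_force": force on the tool from outside, world axes, zero at the start; "wrist_torque": the same for the moment, N m; "width": finger opening in mm.
Only numpy, scipy, OpenCV 4.12 (cv2) and the standard library are available. Lean on these libraries where they do the work, as an engineer would, in place of code of your own. Each camera call takes 0.05 s, during which the arm holds its last target.

### The job

Take the sample board that carries the straight bar pull and mount it in the display stand: set it flat on the stage in front of the two sprung clips, cross rib leading, and slide it gently under them, so that both ride up over the rib and snap down behind it and the board ends home at the end stop. The stop and clips are clamped at a different depth each time, so feel for the stage and the stop and do not force the board. Let go of it there, and leave the other samples and goods where they are.

Things in the scene. Friction and masses are not known exactly. Their poses are not given: they have to be found in the camera images.
- bar_pull (a point): Centre of the straight steel bar pull (44 long, 12 wide, 12 mm high, on two legs) of a loose plywood sample board, 120 x 60 x 6 mm, 0.15 to 0.3 kg, lying flat. The point is 34 mm above the board's underside. Axes of the board: x along the bar to the board's leading edge, 92 mm ahead; the trailing edge is 28 mm behind, the sides 30 mm to either side; z up.
- rib (a point): Middle of the top of the bar-pull board's steel cross rib: over the board's full width, 3 mm high above the top face, 5 mm flat on top with 25-degree flanks (18 mm along x in all), 78 mm ahead (+x) of the bar's centre. Axes as the board's.
- seat (a point): Where the bar pull's centre belongs in the display stand, 34 mm above its stage, 46 mm above the table - for the MIDDLE setting of the carriage that bears the end stop and clips. It is clamped up to 8 mm nearer or farther along x each time and its setting is not measured: the true home is felt, within 8 mm before or beyond this point. x is the sliding direction, to the stop; z up; axes as the stand's.
- stand: Display stand fixed on the table: black stage 12 mm high, 90 mm wide. Origin at table height, 32 mm ahead of the seat point. The stage spans x -70 to +105 mm; two steel guide rails 5 mm high above it, 3 mm of play each side of the board, run from x -10 to +58, flared mouths from -33. On it the carriage: end stop 9 mm high with its face at +60 (middle setting), with two sprung steel clips.
- clip_left (a joint): Lift angle (rad) of the clip on the +y side: 0 empty, about 0.065 on the board's top (also when home), about 0.115 on the rib. Its toe is 20 mm off the centre line, 27 mm before the stop's face, 2 mm above the stage; its turned-up tip starts 48 mm before the face. Board-to-stop gap: tips met at 37 mm, rib top under the toe 17 to 8 mm, dropped behind it from 4 mm. Press 1 to 2 N; sliding takes 5 to 14 N.
- clip_right (a joint): The same for the clip on the -y side. The stage and arm give little: a board pressed down on the stage wedges against the clips and the force rises steeply, so once the stage is felt take the load off again (raise by under 1 mm) before sliding.
- round_knob (a point): 120 x 60 x 6 mm plywood board lying flat, like the bar-pull board (same cross rib), but carrying a round steel knob (32 mm wide, 32 mm high); the point is in the knob's middle, 30 mm above the table. To be left alone.
- coat_hook (a point): 120 x 60 x 6 mm plywood board lying flat, like the bar-pull board (same cross rib), but carrying a bent steel coat hook (46 mm high); the point is beside the hook, 26 mm above the table. To be left alone.
- screw_box: Open cardboard box of screws, 130 x 90 x 60 mm, origin under its centre. To be left alone.
- tape_measure: Black tape measure, 70 x 35 x 60 mm, origin under its centre. To be left alone.
- padlock: Brass padlock lying flat, 80 x 50 x 20 mm, origin under its body's centre. To be left alone.
- screwdriver: Screwdriver 150 mm long, lying on the counter. To be left alone.
- nail_jar: Jar, 70 mm wide and 100 mm high, origin under its centre. To be left alone.
- yellow_pack: Yellow pack, 80 x 110 x 90 mm, origin under its centre. To be left alone.
Mind the look-alikes: they are no part of the job. What is shaped like the part that bears bar_pull but orange or turquoise is not meant.

How it is judged:
By the outcome, as a careful person would: the job done as asked, in the order asked, and still so for the second after the job is handed in, with the robot touching nothing.
It also fails if it takes over 56 s, if anything falls off the work surface, if the arm or the gripper's body presses on something with over 40 N, if the wrist force passes 120 N, or if a joint passes its speed limit or range.

## Working session

There is one attempt and no reset: what is moved stays moved. The work goes in short steps, Python scripts to look and compute and a tool call to move; the robot and the scene stay as the last step left them, time stands still between calls to the robot, and variables do not carry over. Pictures are saved under pics/ and viewed, and the job is handed in when it is done.

Besides the shell and the picture viewer there is one more tool, called after "Request:" by a JSON object that holds its "name" and its "arguments", one argument or row to a line. arm_command: Moves the arm, as the interface text tells. Its arguments: {"type":"object","properties":{"moves":{"type":"array"},"newtons":{"type":"number"}},"required":["moves"]}

```bash
mkdir -p pics; cat > h.py <<'E'
import numpy as np, cv2
from scipy.spatial.transform import Rotation as R
from cell import status, viewer, order, robot
def cam(n):
    m=viewer.camera_model(n); return m
def rot(m):
    o=np.array(m["orientation"],float)
    return o if o.shape==(3,3) else (R.from_rotvec(o).as_matrix() if o.size==3 else R.from_quat(o).as_matrix())
def px2w(m,u,v,d):
    u=np.asarray(u,float);v=np.asarray(v,float)
    p=np.stack([(u-m["cx"])/m["fx"]*d,-(v-m["cy"])/m["fy"]*d,-d*np.ones_like(u)],-1)
    return p@rot(m).T+np.array(m["position"])
def atz(m,u,v,z):
    a=px2w(m,u,v,1.0)-np.array(m["position"]); c=np.array(m["position"])
    return c+a*((z-c[2])/a[...,2])[...,None]
def w2px(m,p):
    q=(np.asarray(p,float)-np.array(m["position"]))@rot(m); 
    return m["cx"]-m["fx"]*q[...,0]/q[...,2], m["cy"]+m["fy"]*q[...,1]/q[...,2]
E
python3 - <<'E'
from h import *
print(status.sense())
for n in("scene","top"):
    print(viewer.camera_model(n))
    p,d=viewer.grab_frame(n); cv2.imwrite(f"pics/{n}0.png",p); np.save(f"{n}0.npy",d)
    for t in("bar_pull","rib","stand","clip_left","clip_right"):
        print(n,t,[( [round(x) for x in r["box"]],round(r["confidence"],2)) for r in viewer.search_frame(t,n)])
print(status.sense()["time"])
E
```

```text
{'time': 0.0, 'qpos': array([ 1.25076847,  0.33391201,  0.03986417,  1.46629024, -0.01343381,
        1.343299  , -0.05849381]), 'dq': array([-0.00048287,  0.00015287, -0.00019734,  0.00070474, -0.00032197,
       -0.00056735,  0.00258858]), 'joint_torque': array([-1.10704936e-03, -6.56362081e+01,  1.33408081e+00, -4.03808606e+01,
       -5.99434949e-02,  4.48810193e-02,  1.91046288e-04]), 'position': array([ 142.25721257, -633.74960164,  221.64913346]), 'ee_rot': array([ 2.10513353,  0.23512358, -2.10567545]), 'ft_force': array([-0.242253  , -0.4938513 , -0.38651332]), 'wrist_torque': array([ 0.01424422, -0.0438738 ,  0.0016905 ]), 'width': 86.60665430775269}
{'fx': 489.15930943073045, 'fy': 489.15930943073045, 'cx': 316.5518551804328, 'cy': 237.5538551678321, 'position': array([1394.0466994 ,   87.56562633,  991.68952263]), 'orientation': array([0.55386761, 0.61012404, 1.61381121])}
scene bar_pull [([313, 212, 362, 243], 0.95), ([228, 242, 248, 284], 0.77), ([268, 249, 323, 284], 0.57)]
scene rib [([312, 210, 358, 240], 0.89), ([225, 238, 254, 283], 0.82), ([271, 246, 318, 283], 0.73)]
scene stand [([367, 241, 406, 299], 0.87), ([470, 238, 505, 282], 0.19)]
scene clip_left []
scene clip_right [([378, 258, 384, 281], 0.55)]
{'fx': 512.4592956976576, 'fy': 512.4592956976576, 'cx': 326.7495253796077, 'cy': 241.47557834890722, 'position': array([ 407.32128663,  -10.62926991, 1229.53889617]), 'orientation': array([ 0.13571235, -0.13180791, -1.58995184])}
top bar_pull [([283, 282, 332, 334], 0.77), ([392, 209, 422, 260], 0.74), ([320, 216, 370, 264], 0.7)]
top rib [([389, 207, 424, 262], 0.67), ([314, 219, 371, 262], 0.66), ([281, 280, 339, 332], 0.55)]
top stand [([229, 215, 270, 284], 0.56)]
top clip_left [([234, 224, 241, 255], 0.59), ([250, 227, 257, 255], 0.15)]
top clip_right [([249, 229, 260, 256], 0.64)]
0.6
```

```bash
python3 - <<'E'
import cv2
a=cv2.imread("pics/scene0.png");b=cv2.imread("pics/top0.png")
cv2.imwrite("pics/s_crop.png",cv2.resize(a[190:320,200:420],None,fx=3.6,fy=3.6,interpolation=2))
cv2.imwrite("pics/t_crop.png",cv2.resize(b[190:350,215:435],None,fx=3.6,fy=3.6,interpolation=2))
E
```

```text
(no output)
```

View pics/scene0.png

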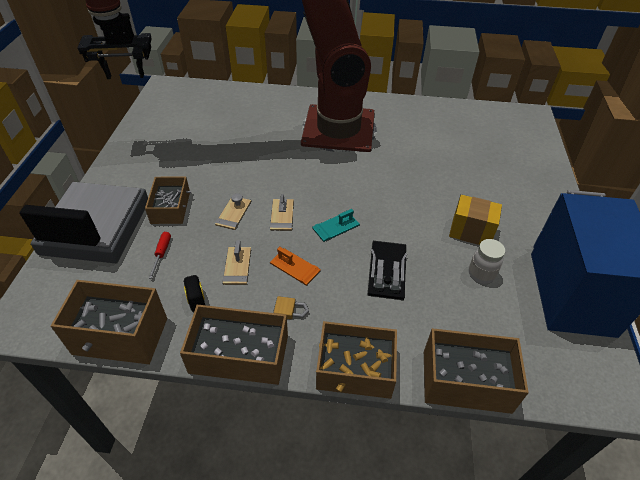

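View pics/top0.png

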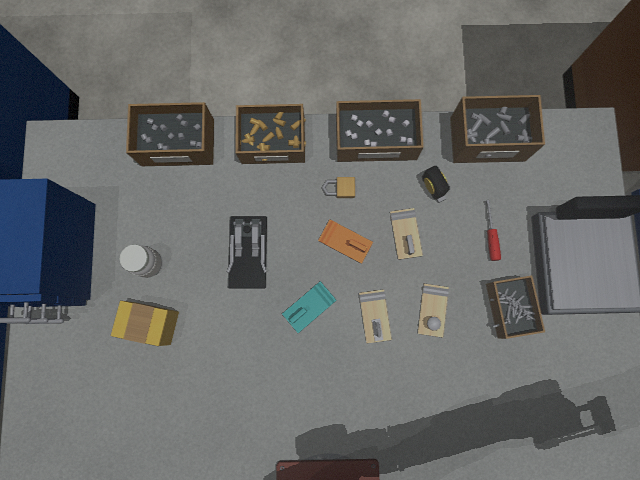

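View pics/s_crop.png

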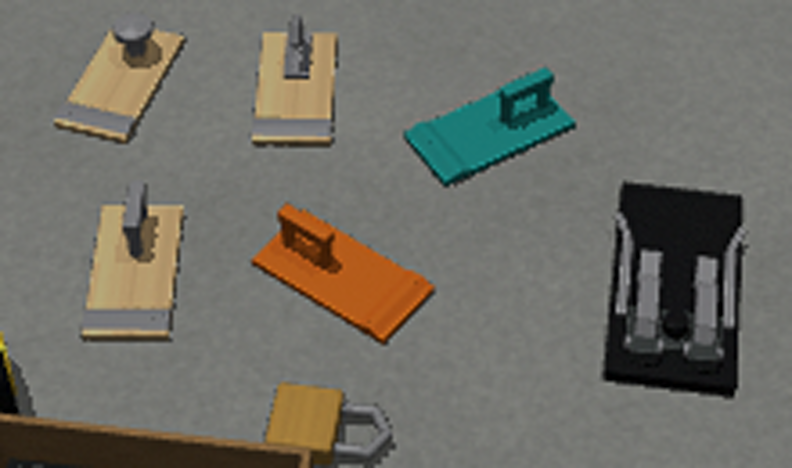

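View pics/t_crop.png

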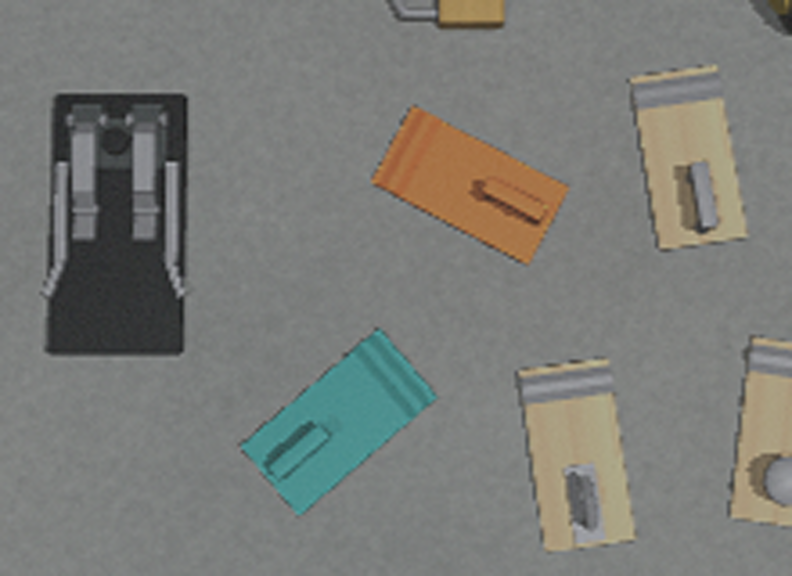

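```bash
python3 - <<'E'
from h import *
from scipy import ndimage as ni
m=viewer.camera_model("top"); p=cv2.imread("pics/top0.png"); d=np.load("top0.npy")
hsv=cv2.cvtColor(p,cv2.COLOR_BGR2HSV)
# whole board by depth: height map
v,u=np.mgrid[0:480,0:640]; W=px2w(m,u,v,d); z=W[...,2]
print("table z",np.median(z[250:270,280:310]))
def rect(mask,zz,name):
    mask=mask.astype(np.uint8); n,l,s,c=cv2.connectedComponentsWithStats(mask)
    k=1+np.argmax(s[1:,4]); cn=cv2.findContours((l==k).astype(np.uint8),0,1)[0]
    cn=max(cn,key=cv2.contourArea)[:,0,:]
    P=atz(m,cn[:,0],cn[:,1],zz)[:,:2].astype(np.float32)
    r=cv2.minAreaRect(P); print(name,r,s[k]); print(cv2.boxPoints(r)); return l==k
roi=np.zeros((480,640),bool); roi[200:270,380:430]=1
h=hsv.astype(int)
ply=roi&(h[...,1]>60)&(h[...,2]>110); 
rect(cv2.morphologyEx((ply).astype(np.uint8),cv2.MORPH_CLOSE,np.ones((9,9))),6,"ply")
# bar by depth
b=roi&(z>20)&(d>0); print(b.sum(),np.median(W[b],0),W[b].min(0),W[b].max(0))
top=roi&(z>36); print(top.sum(), W[top].mean(0))
if b.sum()>5:
  pp=W[b][:,:2]; print(cv2.minAreaRect(pp.astype(np.float32)))
roi2=np.zeros((480,640),bool); roi2[205:300,215:280]=1
dark=roi2&(h[...,2]<75)
mm=cv2.morphologyEx(dark.astype(np.uint8),cv2.MORPH_CLOSE,np.ones((15,15)))
rect(mm,12,"stand")
np.set_printoptions(linewidth=250,suppress=True)
print(np.round(z[212:292:4,222:274:3]).astype(int))
print("boardz"); print(np.round(z[206:264:3,386:428:2]).astype(int))
E
```

```text
table z -1.317298765315627
ply ((633.0711059570312, -201.5745086669922), (118.94806671142578, 58.303340911865234), 6.958005428314209) [ 391  209   31   50 1120]
[[ 570.5036  -179.84233]
 [ 577.5666  -237.71626]
 [ 695.6386  -223.30669]
 [ 688.5756  -165.43275]]
106 [ 600.93421987 -205.42675978   38.04652424] [ 580.07856415 -212.57221151   29.07128292] [ 622.95947522 -197.81468831   43.13943357]
93 [ 566.54871303 -170.3320602   256.72662348]
((601.6748046875, -206.0204315185547), (43.62442398071289, 12.239217758178711), 6.594805717468262)
stand ((597.2146606445312, 181.58273315429688), (90.32658386230469, 172.6571044921875), 88.66341400146484) [ 228  216   39   72 2690]
[[509.85614 138.4454 ]
 [682.46625 134.41806]
 [684.5732  224.72006]
 [511.96307 228.7474 ]]
[[   0    4    1   -4   -2   -3   -1   -4    0    0    1    1    5   -4   -2   -1   -3    2]
 [   0   -1   -3   15    9    9    8    5   12    7    9   13   11   10    9   -3    0   -5]
 [  -2    2    1    7   11   26   27   19   14    8   23   24   24   11    9    2    2    2]
 [  -3   -2    1   12   18   21   23   24   21   1
[... 2159 characters left out ...]
 7  4  3  7  2  5  6  3  4 -4 -1 -2 -1]
 [ 0 -1 -2 -1  2  5  7  6  5  6 36 37 35 11  6  3  5 -1 -2 -4  1]
 [-3  5  1 -2  6  6  5  5  3  3 16 35 37  4  6  4  9 -6  1 -1 -3]
 [-1  0 -1 -2  0  7  8  6  6  5  8 37 39 40  6  4  6 -3 -1 -2 -2]
 [-2 -4 -4  0  3  5  1  4  4  4  7 35 38 38  6  4  8  4 -5  3 -2]
 [-1  2 -1 -2 -1  7  0  7  5  5  6 33 40 37  6  6  4  1  2 -1 -6]
 [ 4 -4 -5 -3  0 -3  7  5  6  4  2 12 39 37  7  5 -1 11  5 -2  1]
 [-3 -2 -3 -1 -2 -3  4  3  8  3  8  5 17  7 11  6  4  0  1 -2  0]
 [-2 -4  1  0 -2  1  4  6  7  3  1  4  4  0 -3 -2  0  0 -8 -3 -1]
 [-1  0 -2 -3 -1 -1 -3 -2  4 -4 -2 -2  2 -1  4 -1 -1 -2 -7 -4  1]
 [-1 -3 -1 -6 -3  0  2 -2 -3 -1  0 -3 -3  0 -2  2  0 -1 -1  2  2]]
```

```bash
python3 - <<'E'
from h import *
m=viewer.camera_model("top"); p=cv2.imread("pics/top0.png")
g=cv2.cvtColor(p,cv2.COLOR_BGR2GRAY).astype(float)
def edge(f,zz,lo,hi,name,horizontal=False):
    pass
# side edges of stage per row: subpixel crossing 
L=[];Rr=[]
def cross(a,thr):  # positions of crossings
    s=a-thr; i=np.where(s[:-1]*s[1:]<0)[0]; return i+s[i]/(s[i]-s[i+1])
for r in range(220,286):
    c=cross(g[r,218:280],70)+218
    if len(c)>1: L.append((r,c[0]));Rr.append((r,c[-1]))
def fit(A,axis,zz=12):
    A=np.array(A); P=atz(m,A[:,1],A[:,0],zz)[:,:2] if axis==0 else atz(m,A[:,0],A[:,1],zz)[:,:2]
    for _ in range(4):
        a,b=(0,1) if axis==0 else (1,0)
        k=np.polyfit(P[:,a],P[:,b],1); e=P[:,b]-np.polyval(k,P[:,a]); P=P[np.abs(e)<max(1.5,2*e.std())]
    return k,e.std(),len(P),P
T=[];B=[]
for c in range(233,264):
    q=cross(g[208:296,c],70)+208
    if len(q)>1:T.append((c,q[0]));B.append((c,q[-1]))
for n,(A,ax) in dict(L=(L,0),R=(Rr,0),T=(T,1),B=(B,1)).items():
    k,s,N,P=fit(A,ax); print(n,k,np.degrees(np.arctan(k[0])),s,N,"at597" if ax==0 else "at y182",np.polyval(k,597 if ax==0 else 182))
# scene cam stage
sm=viewer.camera_model("scene"); sp=cv2.imread("pics/scene0.png")
C=np.array([581.5,182]);y=np.radians(-1.3)
def st(x,yy,z): return [C[0]+x*np.cos(y)-yy*np.sin(y),C[1]+x*np.sin(y)+yy*np.cos(y),z]
for nm,mm,im,off,roi in(("scene",sm,sp,0,(225,310,350,425)),("top",m,p,0,(205,300,215,285))):
    S=8; cr=cv2.resize(im[roi[0]:roi[1],roi[2]:roi[3]],None,fx=S,fy=S,interpolation=2)
    def dr(pts,col):
        uu,vv=w2px(mm,np.array(pts)); q=np.stack([(uu-roi[2]+.5)*S,(vv-roi[0]+.5)*S],-1)
        cv2.polylines(cr,[q.astype(np.int32).reshape(-1,1,2)],False,col,1)
    C=np.array([579.7,182.0])
    a=[(-70,-45),(105,-45),(105,45),(-70,45),(-70,-45)]
    dr([st(*q,12) for q in a],(0,255,0))
    for s in(1,-1): dr([st(-10,s*33,17),st(58,s*33,17)],(0,255,255))
    for s in(1,-1): dr([st(12,s*20,14),st(33,s*20,14),st(60,s*20,14)],(255,0,255))
    dr([st(60,-30,21),st(60,30,21)],(255,0,0))
    cv2.imwrite(f"pics/ov_{nm}.png",cr[:600,:800])
rv=R.from_rotvec(status.sense()["ee_rot"]).as_matrix();print(np.round(rv,3))
# what rotation per desired yaw
E
```

```text
L [-1.45483157e-02  2.33411440e+02] -0.8334982860053514 3.391320072614582 52 at597 224.7260956415208
R [-2.32001903e-02  1.50467971e+02] -1.3290345745699366 0.2736267555744968 61 at597 136.61745729051887
T [2.43214047e-02 6.79691982e+02] 1.3932391714629753 0.06607146882174748 31 at y182 684.1184775162882
B [2.29051971e-02 5.04907263e+02] 1.312141684332808 0.09698407105012732 31 at y182 509.0760091599315
[[ 0.     0.219 -0.976]
 [-0.    -0.976 -0.219]
 [-1.     0.    -0.   ]]
```

```bash
python3 -c "
import cv2
a=cv2.imread('pics/ov_scene.png');b=cv2.imread('pics/ov_top.png');print(a.shape,b.shape)"
```

```text
(600, 600, 3) (600, 560, 3)
```

View pics/ov_scene.png

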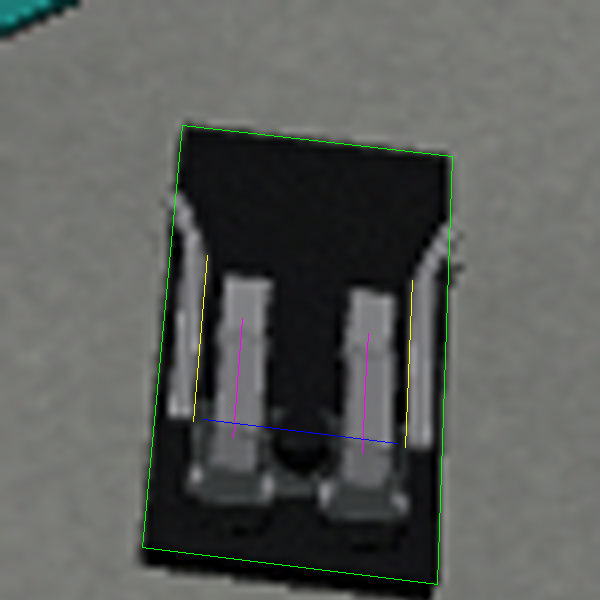

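View pics/ov_top.png

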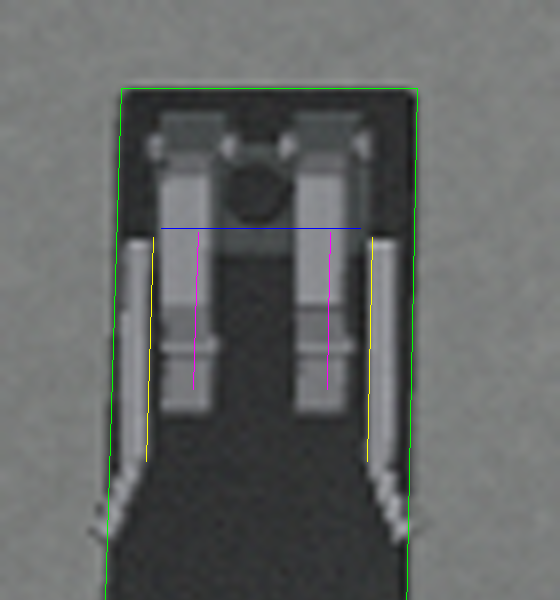

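```bash
cat >> h.py <<'E'
def plan(x,y,z,yaw):  # yaw deg of tool "forward" (-tool z)
    s=status.sense(); M=R.from_rotvec(s["ee_rot"]).as_matrix()
    cur=np.degrees(np.arctan2(-M[1,2],-M[0,2])); tw=-(yaw-cur)
    a=np.radians(yaw); X=np.array([0,0,-1.]);Z=-np.array([np.cos(a),np.sin(a),0]);Y=np.cross(Z,X)
    d=np.array([x,y,z])-s["position"]
    print("t",round(s["time"],3),"pos",np.round(s["position"],2),"yaw",round(cur,2),"tilt",np.round(np.degrees(np.arccos(-M[2,0])),2),"F",np.round(s["ft_force"],2),"Tq",np.round(s["wrist_torque"],3),"w",round(s["width"],1))
    print("twist",round(tw/10,4),"tx,ty,tz mm",np.round([d@X,d@Y,d@Z],2))
E
python3 - <<'E'
from h import *
plan(601.5,-205.8,120,6.8)
E
```

```text
t 0.6 pos [ 142.35 -634.2   222.58] yaw 12.65 tilt 0.0 F [-0.79  0.42  0.36] Tq [-0.018  0.055  0.015] w 86.9
twist 0.585 tx,ty,tz mm [ 102.58 -371.02 -506.65]
```

Request:
{"name": "arm_command", "arguments": {
  "moves": [
    {"twist": 0.585, "grip": 0.05},
    {"ty": -0.031, "tz": -0.042},
    {"ty": -0.031, "tz": -0.042},
    {"ty": -0.031, "tz": -0.042},
    {"ty": -0.031, "tz": -0.042},
    {"ty": -0.031, "tz": -0.042},
    {"ty": -0.031, "tz": -0.042},
    {"ty": -0.031, "tz": -0.042}
  ]
}}

```text
schema error: expected keys grip, tx, ty, tz, twist
```

Request:
{"name": "arm_command", "arguments": {
  "moves": [
    {"ty": -0.031, "tz": -0.042, "tx": 0.01},
    {"ty": -0.031, "tz": -0.042, "tx": 0.02},
    {"ty": -0.031, "tz": -0.042, "tx": 0.025},
    {"ty": -0.031, "tz": -0.042, "tx": 0.025},
    {"ty": -0.03, "tz": -0.0435, "tx": 0.022},
    {"tx": 0}
  ]
}}

```text
schema error: expected keys grip, tx, ty, tz, twist
```

```bash
python3 - <<'E'
from h import *
plan(601.5,-205.8,16,6.8)
p,d=viewer.grab_frame("scene"); cv2.imwrite("pics/s1.png",cv2.resize(p[130:330,160:420],None,fx=3,fy=3))
E
```

```text
t 0.6 pos [ 142.35 -634.2   222.58] yaw 12.65 tilt 0.0 F [-0.79  0.42  0.36] Tq [-0.018  0.055  0.015] w 86.9
twist 0.585 tx,ty,tz mm [ 206.58 -371.02 -506.65]
```

View pics/s1.png

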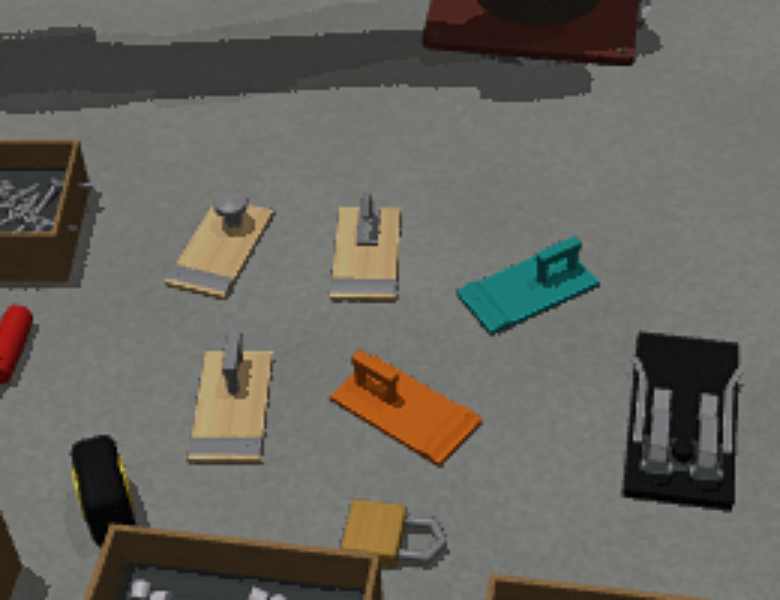

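The calls were refused because every row needs all five keys. The picture is unchanged: the bar-pull board is at about crop (232,400) and the stand at (685,420).

Request:
{"name": "arm_command", "arguments": {
  "moves": [
    {"grip": 0.05, "tx": 0, "ty": 0, "tz": 0, "twist": 0.585},
    {"grip": 0.05, "tx": 0, "ty": -0.031, "tz": -0.042, "twist": 0},
    {"grip": 0.05, "tx": 0, "ty": -0.031, "tz": -0.042, "twist": 0},
    {"grip": 0.05, "tx": 0, "ty": -0.031, "tz": -0.042, "twist": 0},
    {"grip": 0.05, "tx": 0, "ty": -0.031, "tz": -0.042, "twist": 0},
    {"grip": 0.05, "tx": 0, "ty": -0.031, "tz": -0.042, "twist": 0},
    {"grip": 0.05, "tx": 0, "ty": -0.031, "tz": -0.042, "twist": 0},
    {"grip": 0.05, "tx": 0, "ty": -0.031, "tz": -0.042, "twist": 0}
  ]
}}

```text
time: 1.65
position: [409.7, -382.7, 222.9]
ee_rot: [2.16, 0.128, -2.16]
ft_force: [0.5, -1.0, -0.0]
width: 50.3
```

Request:
{"name": "arm_command", "arguments": {
  "moves": [
    {"grip": 0.05, "tx": 0.01, "ty": -0.031, "tz": -0.042, "twist": 0},
    {"grip": 0.05, "tx": 0.02, "ty": -0.031, "tz": -0.042, "twist": 0},
    {"grip": 0.05, "tx": 0.025, "ty": -0.031, "tz": -0.042, "twist": 0},
    {"grip": 0.05, "tx": 0.025, "ty": -0.031, "tz": -0.042, "twist": 0},
    {"grip": 0.05, "tx": 0.022, "ty": -0.03, "tz": -0.0435, "twist": 0},
    {"grip": 0.05, "tx": 0, "ty": 0, "tz": 0, "twist": 0},
    {"grip": 0.05, "tx": 0, "ty": 0, "tz": 0, "twist": 0}
  ]
}}

```text
time: 2.52
position: [600.2, -206.3, 120.4]
ee_rot: [2.16, 0.128, -2.161]
ft_force: [-0.6, 0.3, 0.2]
width: 50.2
```

```bash
python3 - <<'E'
from h import *
plan(601.5,-205.8,16,6.8)
p,d=viewer.grab_frame("scene"); cv2.imwrite("pics/s2.png",cv2.resize(p[130:330,160:420],None,fx=3,fy=3))
E
```

```text
t 2.525 pos [ 600.19 -206.35  120.44] yaw 6.8 tilt 0.03 F [-0.57  0.26  0.15] Tq [-0.048  0.077  0.029] w 50.2
twist 0.0001 tx,ty,tz mm [104.44  -0.39  -1.37]
```

View pics/s2.png

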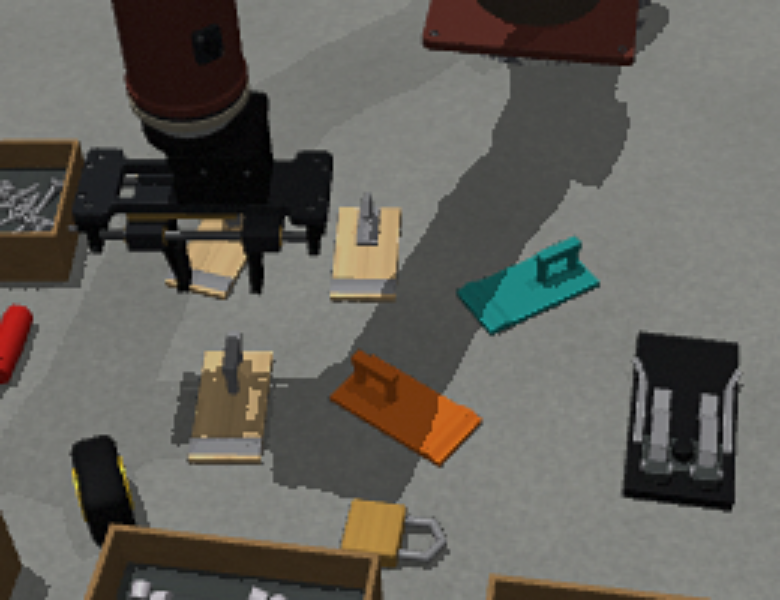

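The fingers at crop (180,270) and (258,270) straddle the line of the bar at (232,365). I'll descend now.

Request:
{"name": "arm_command", "arguments": {
  "moves": [
    {"grip": 0.05, "tx": 0.03, "ty": -0.0004, "tz": -0.0014, "twist": 0},
    {"grip": 0.05, "tx": 0.03, "ty": 0, "tz": 0, "twist": 0},
    {"grip": 0.05, "tx": 0.025, "ty": 0, "tz": 0, "twist": 0},
    {"grip": 0.05, "tx": 0.0195, "ty": 0, "tz": 0, "twist": 0},
    {"grip": 0.05, "tx": 0, "ty": 0, "tz": 0, "twist": 0},
    {"grip": 0.05, "tx": 0, "ty": 0, "tz": 0, "twist": 0}
  ]
}}

```text
time: 3.32
position: [602.3, -205.9, 17.2]
ee_rot: [2.162, 0.127, -2.159]
ft_force: [-0.0, -0.5, 0.1]
width: 49.9
```

```bash
python3 - <<'E'
from h import *
plan(601.5,-205.8,16,6.8)
p,d=viewer.grab_frame("scene"); cv2.imwrite("pics/s3.png",cv2.resize(p[190:300,190:300],None,fx=5,fy=5))
E
```

```text
t 3.325 pos [ 602.31 -205.94   17.24] yaw 6.77 tilt 0.09 F [-0.01 -0.5   0.15] Tq [-0.008 -0.031 -0.017] w 49.9
twist -0.0034 tx,ty,tz mm [ 1.24 -0.23  0.79]
```

View pics/s3.png

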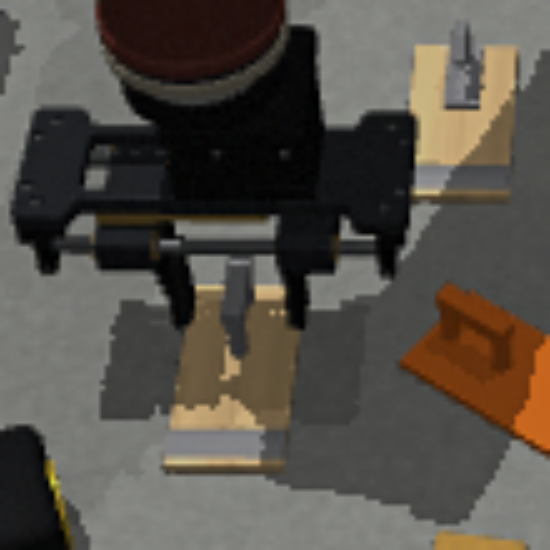

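The bar at (236,300) sits between the fingers at (180,300) and (298,300). I'll close on it.

Request:
{"name": "arm_command", "arguments": {
  "moves": [
    {"grip": 0.005, "tx": 0, "ty": 0, "tz": 0, "twist": 0},
    {"grip": 0.005, "tx": 0, "ty": 0, "tz": 0, "twist": 0},
    {"grip": 0.005, "tx": 0, "ty": 0, "tz": 0, "twist": 0},
    {"grip": 0.005, "tx": 0, "ty": 0, "tz": 0, "twist": 0},
    {"grip": 0.005, "tx": 0, "ty": 0, "tz": 0, "twist": 0},
    {"grip": 0.005, "tx": 0, "ty": 0, "tz": 0, "twist": 0},
    {"grip": 0.005, "tx": 0, "ty": 0, "tz": 0, "twist": 0}
  ],
  "newtons": 45
}}

```text
time: 4.25
position: [601.7, -205.6, 16.1]
ee_rot: [2.16, 0.128, -2.16]
ft_force: [-0.3, -0.5, 0.3]
width: 10.9
```

```bash
python3 - <<'E'
from h import *
plan(601.5,-205.8,116,-1.33)
E
```

```text
t 4.25 pos [ 601.68 -205.62   16.06] yaw 6.79 tilt 0.01 F [-0.34 -0.51  0.28] Tq [-0.252  0.057 -0.022] w 10.9
twist 0.8118 tx,ty,tz mm [-99.94   0.18   0.17]
```

Request:
{"name": "arm_command", "arguments": {
  "moves": [
    {"grip": 0.005, "tx": -0.005, "ty": 0, "tz": 0, "twist": 0},
    {"grip": 0.005, "tx": -0.015, "ty": 0, "tz": 0, "twist": 0},
    {"grip": 0.005, "tx": -0.025, "ty": 0, "tz": 0, "twist": 0},
    {"grip": 0.005, "tx": -0.03, "ty": 0, "tz": 0, "twist": 0},
    {"grip": 0.005, "tx": -0.02, "ty": 0, "tz": 0, "twist": 0},
    {"grip": 0.005, "tx": -0.005, "ty": 0, "tz": 0, "twist": 0.812},
    {"grip": 0.005, "tx": 0, "ty": 0, "tz": 0, "twist": 0}
  ]
}}

```text
time: 5.12
position: [602.0, -205.4, 116.9]
ee_rot: [-2.211, 0.025, 2.209]
ft_force: [0.3, 0.1, -2.7]
width: 11.4
```

```bash
python3 - <<'E'
from h import *
# stand frame
a=np.radians(-1.33); ex=np.array([np.cos(a),np.sin(a)]); O=np.array([579.1,181.9]); print("seat",O-32*ex)
t=O+(-32-75)*ex; print(t)
plan(t[0],t[1],110,-1.33)
p,d=viewer.grab_frame("scene"); cv2.imwrite("pics/s4.png",cv2.resize(p[130:310,170:410],None,fx=3,fy=3))
E
```

```text
seat [547.10862102 182.64274542]
[472.12882653 184.38355501]
t 5.125 pos [ 601.95 -205.4   116.92] yaw -1.28 tilt 0.06 F [ 0.34  0.07 -2.72] Tq [ 0.064  0.071 -0.002] w 11.4
twist 0.0051 tx,ty,tz mm [   6.92 -386.66  138.84]
```

View pics/s4.png

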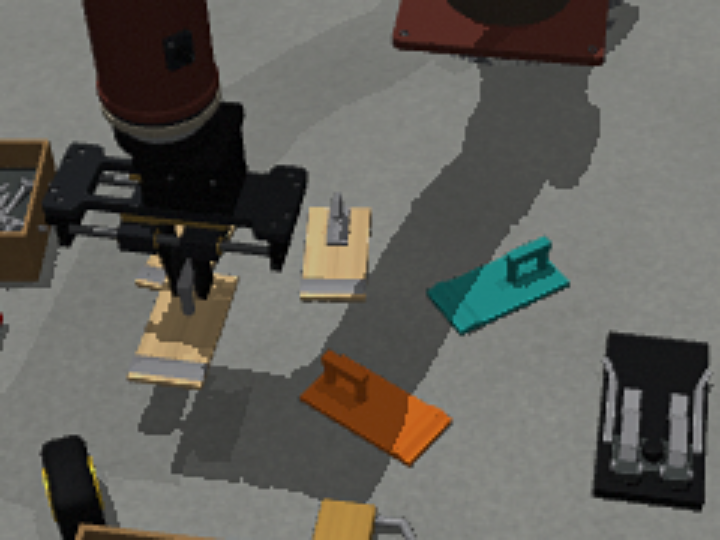

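The board at (185,335) is held by the bar, rib leading, and weighs about 2.7 N. I'll carry it to in front of the stand.

Request:
{"name": "arm_command", "arguments": {
  "moves": [
    {"grip": 0.005, "tx": 0, "ty": -0.02, "tz": 0.007, "twist": 0},
    {"grip": 0.005, "tx": 0, "ty": -0.04, "tz": 0.0143, "twist": 0},
    {"grip": 0.005, "tx": 0, "ty": -0.048, "tz": 0.0175, "twist": 0},
    {"grip": 0.005, "tx": 0, "ty": -0.048, "tz": 0.0175, "twist": 0},
    {"grip": 0.005, "tx": 0, "ty": -0.048, "tz": 0.0175, "twist": 0},
    {"grip": 0.005, "tx": 0, "ty": -0.048, "tz": 0.0175, "twist": 0},
    {"grip": 0.005, "tx": 0, "ty": -0.048, "tz": 0.0175, "twist": 0},
    {"grip": 0.005, "tx": 0, "ty": -0.046, "tz": 0.016, "twist": 0}
  ]
}}

```text
time: 6.18
position: [483.0, 145.7, 115.8]
ee_rot: [-2.211, 0.022, 2.212]
ft_force: [0.1, 0.4, -2.4]
width: 11.5
```

Request:
{"name": "arm_command", "arguments": {
  "moves": [
    {"grip": 0.005, "tx": 0, "ty": -0.028, "tz": 0.01, "twist": 0},
    {"grip": 0.005, "tx": 0, "ty": -0.0125, "tz": 0.0038, "twist": 0},
    {"grip": 0.005, "tx": 0.01, "ty": 0, "tz": 0, "twist": 0},
    {"grip": 0.005, "tx": 0.02, "ty": 0, "tz": 0, "twist": 0},
    {"grip": 0.005, "tx": 0.02, "ty": 0, "tz": 0, "twist": 0},
    {"grip": 0.005, "tx": 0.01, "ty": 0, "tz": 0, "twist": 0},
    {"grip": 0.005, "tx": 0, "ty": 0, "tz": 0, "twist": 0},
    {"grip": 0.005, "tx": 0, "ty": 0, "tz": 0, "twist": 0}
  ]
}}

```text
time: 7.18
position: [472.6, 184.0, 56.6]
ee_rot: [-2.21, 0.026, 2.209]
ft_force: [0.0, 0.6, -2.3]
width: 11.3
```

```bash
python3 - <<'E'
from h import *
plan(472.1,184.4,40,-1.33)
for n in("scene","top"):
    p,d=viewer.grab_frame(n); np.save(n+"5.npy",d);cv2.imwrite(f"pics/{n}5raw.png",p)
    c=p[190:310,330:450] if n=="scene" else p[200:340,190:310]
    cv2.imwrite(f"pics/{n}5.png",cv2.resize(c,None,fx=4.2,fy=4.2,interpolation=2))
E
```

```text
t 7.175 pos [472.57 184.04  56.6 ] yaw -1.35 tilt 0.05 F [ 0.02  0.65 -2.33] Tq [-0.049  0.06  -0.08 ] w 11.3
twist -0.0015 tx,ty,tz mm [16.6  -0.35  0.48]
```

View pics/scene5.png

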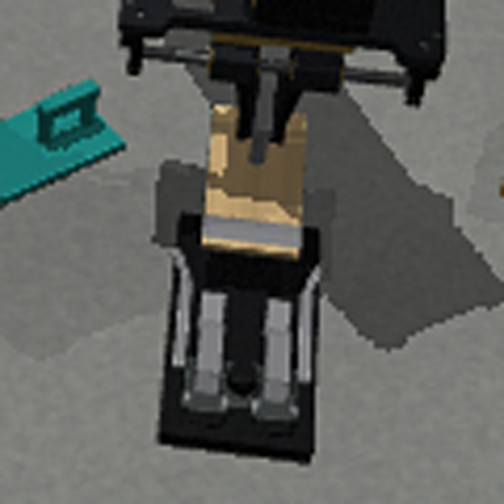

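View pics/top5.png

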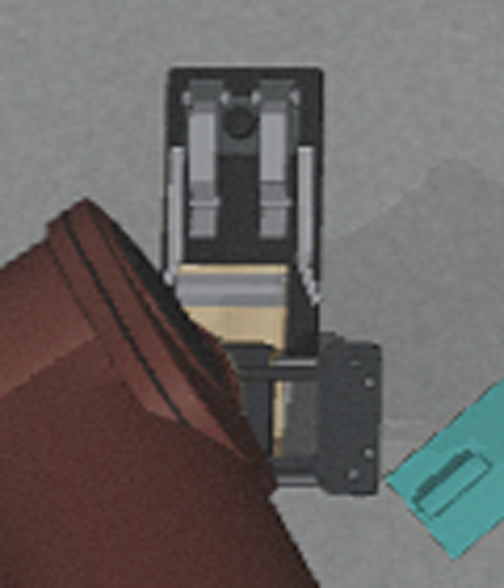

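```bash
python3 - <<'E'
from h import *
a=np.radians(-1.33); ex=np.array([np.cos(a),np.sin(a)]); ey=np.array([-ex[1],ex[0]]); O=np.array([579.1,181.9])
m=viewer.camera_model("top");p=cv2.imread("pics/top5raw.png");d=np.load("top5.npy")
h=cv2.cvtColor(p,cv2.COLOR_BGR2HSV).astype(int)
v,u=np.mgrid[0:480,0:640];W=px2w(m,u,v,d)
roi=(u>225)&(u<268)&(v>258)&(v<300)&(W[...,2]>30)&(W[...,2]<62)&(h[...,2]>90)
P=W[roi]; L=np.c_[(P[:,:2]-O)@ex,(P[:,:2]-O)@ey,P[:,2]]
k,*_=np.linalg.lstsq(np.c_[L[:,:2]-L[:,:2].mean(0),np.ones(len(L))],L[:,2],rcond=None); 
print(len(P),"slope x,y deg",np.degrees(k[:2]),"z",k[2],"+1.3"); print("range",np.percentile(L,[1,99],0))
for q in((178,266),(290,266)):
    w=atz(m,190+(q[0]-2)/4.2,200+(q[1]-2)/4.2,46.5)[:2]; print((w-O)@ex,(w-O)@ey)
# scene edge
m=viewer.camera_model("scene")
for q in((201,247),(301,260)): # bottom corners of leading edge in scene5
    w=atz(m,330+(q[0]-2)/4.2,190+(q[1]-2)/4.2,40.5)[:2]; print("scene",(w-O)@ex,(w-O)@ey)
for q in((172,283),(178,362),(325,265),(305,375)):
    w=atz(m,330+(q[0]-2)/4.2,190+(q[1]-2)/4.2,17)[:2]; print("rail",(w-O)@ex,(w-O)@ey)
E
```

```text
460 slope x,y deg [0.84467583 0.44570205] z 45.79323176229933 +1.3
range [[-93.94424916 -29.37265162  40.64863041]
 [-14.78798028  28.68715253  51.92750807]]
-14.85634413385384 29.580942160661994
-14.876558153081797 -32.52429123929888
scene -17.513915270760833 -30.853391388578405
scene -16.505596996260355 30.027329861516574
rail -6.0150989273547 -45.587158411918054
rail 54.69378092517984 -37.55923291988016
rail -35.30518961171149 47.54991444093413
rail 52.77122364549909 37.818377946536216
```

Request:
{"name": "arm_command", "arguments": {
  "moves": [
    {"grip": 0.005, "tx": 0.008, "ty": -0.0005, "tz": 0, "twist": 0},
    {"grip": 0.005, "tx": 0.01, "ty": 0, "tz": 0, "twist": 0},
    {"grip": 0.005, "tx": 0.005, "ty": 0, "tz": 0, "twist": 0},
    {"grip": 0.005, "tx": 0.002, "ty": 0, "tz": 0, "twist": 0},
    {"grip": 0.005, "tx": 0, "ty": 0, "tz": 0, "twist": 0},
    {"grip": 0.005, "tx": 0, "ty": 0, "tz": 0, "twist": 0}
  ]
}}

```text
time: 8.02
position: [472.2, 184.8, 31.3]
ee_rot: [-2.21, 0.025, 2.209]
ft_force: [-0.3, -0.2, -2.7]
width: 11.4
```

```bash
python3 - <<'E'
from h import *
plan(472.1,184.8,28,-1.33)
p,d=viewer.grab_frame("scene"); cv2.imwrite(f"pics/s6.png",cv2.resize(p[190:310,330:450],None,fx=4.5,fy=4.5,interpolation=2))
E
```

```text
t 8.025 pos [472.24 184.8   31.29] yaw -1.32 tilt 0.02 F [-0.31 -0.22 -2.69] Tq [ 0.009  0.085 -0.04 ] w 11.4
twist 0.0011 tx,ty,tz mm [3.29 0.01 0.14]
```

View pics/s6.png

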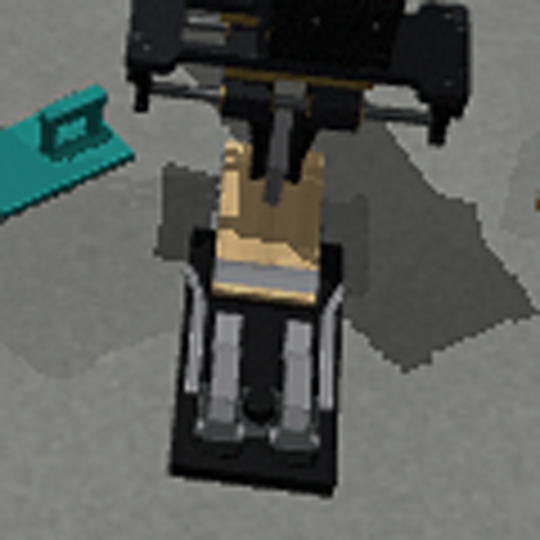

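The board's leading edge at (265,298) sits centred between the rail mouths at (190,280) and (340,290). I'll move 9 mm forward and then feel for the stage.

Request:
{"name": "arm_command", "arguments": {
  "moves": [
    {"grip": 0.005, "tx": 0, "ty": 0, "tz": -0.004, "twist": 0},
    {"grip": 0.005, "tx": 0, "ty": 0, "tz": -0.005, "twist": 0},
    {"grip": 0.005, "tx": 0.001, "ty": 0, "tz": 0, "twist": 0},
    {"grip": 0.005, "tx": 0.001, "ty": 0, "tz": 0, "twist": 0},
    {"grip": 0.005, "tx": 0, "ty": 0, "tz": 0, "twist": 0},
    {"grip": 0.005, "tx": 0, "ty": 0, "tz": 0, "twist": 0}
  ]
}}

```text
time: 8.82
position: [481.0, 184.5, 29.1]
ee_rot: [-2.21, 0.025, 2.21]
ft_force: [0.4, 0.1, -2.4]
width: 11.4
```

```bash
python3 -c "
from h import *
plan(481.1,184.6,28,-1.33)"
```

```text
t 8.825 pos [480.96 184.55  29.06] yaw -1.31 tilt 0.01 F [ 0.39  0.09 -2.35] Tq [0.05  0.033 0.009] w 11.4
twist 0.0018 tx,ty,tz mm [ 1.06 -0.06 -0.14]
```

Now 0.4 mm steps down, feeling for the stage.

Request:
{"name": "arm_command", "arguments": {
  "moves": [
    {"grip": 0.005, "tx": 0.0004, "ty": 0, "tz": 0, "twist": 0},
    {"grip": 0.005, "tx": 0.0004, "ty": 0, "tz": 0, "twist": 0},
    {"grip": 0.005, "tx": 0, "ty": 0, "tz": 0, "twist": 0}
  ]
}}

```text
time: 9.2
position: [481.0, 184.5, 28.3]
ee_rot: [-2.21, 0.025, 2.21]
ft_force: [0.2, -0.3, -2.3]
width: 11.7
```

Request:
{"name": "arm_command", "arguments": {
  "moves": [
    {"grip": 0.005, "tx": 0.0004, "ty": 0, "tz": 0, "twist": 0},
    {"grip": 0.005, "tx": 0, "ty": 0, "tz": 0, "twist": 0}
  ]
}}

```text
time: 9.45
position: [481.1, 184.5, 28.0]
ee_rot: [-2.21, 0.025, 2.21]
ft_force: [-0.0, 0.1, 0.6]
width: 11.3
```

```bash
python3 -c "
from h import *
plan(481.1,184.6,28,-1.33)"
```

```text
t 9.45 pos [481.07 184.53  28.  ] yaw -1.32 tilt 0.0 F [-0.    0.13  0.56] Tq [-0.033  0.353  0.014] w 11.3
twist 0.0011 tx,ty,tz mm [ 0.   -0.07 -0.03]
```

The stage is felt at TCP z 28.0. I'll ease off 0.3 mm and slide to just short of the clip tips.

Request:
{"name": "arm_command", "arguments": {
  "moves": [
    {"grip": 0.005, "tx": -0.0003, "ty": 0, "tz": 0, "twist": 0},
    {"grip": 0.005, "tx": 0, "ty": 0, "tz": -0.003, "twist": 0},
    {"grip": 0.005, "tx": 0, "ty": 0, "tz": -0.004, "twist": 0},
    {"grip": 0.005, "tx": 0, "ty": 0, "tz": -0.004, "twist": 0},
    {"grip": 0.005, "tx": 0, "ty": 0, "tz": -0.003, "twist": 0},
    {"grip": 0.005, "tx": 0, "ty": 0, "tz": 0, "twist": 0}
  ]
}}

```text
time: 10.2
position: [495.4, 184.1, 28.1]
ee_rot: [-2.21, 0.025, 2.209]
ft_force: [-0.1, -0.2, -2.9]
width: 11.5
```

```bash
python3 -c "
from h import *
plan(500,184.0,28,-1.33)
p,d=viewer.grab_frame('scene'); cv2.imwrite(f'pics/s7.png',cv2.resize(p[220:310,350:440],None,fx=6,fy=6,interpolation=2))"
```

```text
t 10.2 pos [495.39 184.15  28.15] yaw -1.33 tilt 0.02 F [-0.12 -0.25 -2.88] Tq [-0.013 -0.025  0.028] w 11.5
twist -0.0003 tx,ty,tz mm [ 0.15  0.04 -4.62]
```

View pics/s7.png

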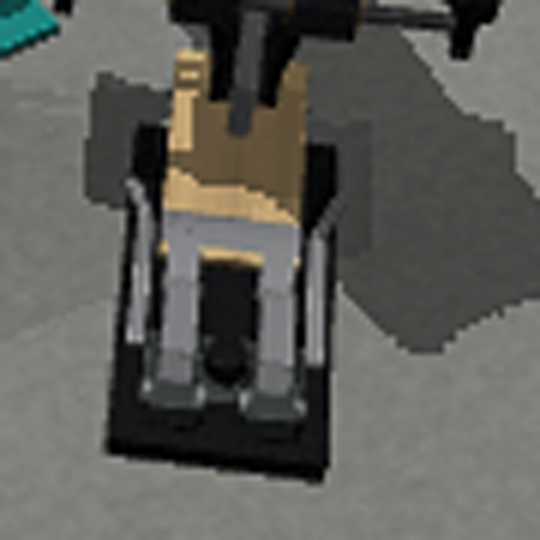

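The board's front is at (215,255), under the turned-up tips and centred between the rails. I'll keep sliding in small steps and watch the force.

Request:
{"name": "arm_command", "arguments": {
  "moves": [
    {"grip": 0.005, "tx": 0, "ty": 0, "tz": -0.002, "twist": 0},
    {"grip": 0.005, "tx": 0, "ty": 0, "tz": -0.002, "twist": 0},
    {"grip": 0.005, "tx": 0, "ty": 0, "tz": -0.002, "twist": 0},
    {"grip": 0.005, "tx": 0, "ty": 0, "tz": -0.002, "twist": 0}
  ]
}}

```text
time: 10.75
position: [502.8, 184.0, 28.1]
ee_rot: [-2.209, 0.026, 2.211]
ft_force: [-6.1, -0.2, 0.8]
width: 11.6
```

Request:
{"name": "arm_command", "arguments": {
  "moves": [
    {"grip": 0.005, "tx": 0, "ty": 0, "tz": -0.0015, "twist": 0},
    {"grip": 0.005, "tx": 0, "ty": 0, "tz": -0.0015, "twist": 0}
  ]
}}

```text
time: 11.0
position: [503.1, 184.0, 28.0]
ee_rot: [-2.205, 0.026, 2.217]
ft_force: [-18.6, -1.5, 14.7]
width: 11.4
```

Request:
{"name": "arm_command", "arguments": {
  "moves": [
    {"grip": 0.005, "tx": 0, "ty": 0, "tz": -0.0015, "twist": 0},
    {"grip": 0.005, "tx": 0, "ty": 0, "tz": -0.0015, "twist": 0}
  ]
}}

```text
time: 11.25
position: [505.3, 184.3, 28.0]
ee_rot: [-2.204, 0.026, 2.219]
ft_force: [-19.0, -1.6, 15.4]
width: 11.4
```

```bash
python3 -c "
from h import *
plan(547.1,182.7,28.2,-1.33)"
```

```text
t 11.25 pos [505.32 184.27  27.98] yaw -1.25 tilt 0.39 F [-19.02  -1.63  15.38] Tq [-0.178  4.007 -0.099] w 11.4
twist 0.0082 tx,ty,tz mm [ -0.22   0.6  -41.81]
```

The board is wedging (Fz +15 N), so I'll take the load off.

Request:
{"name": "arm_command", "arguments": {
  "moves": [
    {"grip": 0.005, "tx": -0.0005, "ty": 0, "tz": 0, "twist": 0},
    {"grip": 0.005, "tx": 0, "ty": 0, "tz": 0, "twist": 0}
  ]
}}

```text
time: 11.5
position: [506.2, 184.1, 28.0]
ee_rot: [-2.205, 0.026, 2.216]
ft_force: [-11.2, 0.2, 3.5]
width: 11.3
```

```bash
python3 -c "
from h import *
plan(547.1,182.7,28.2,-1.33)"
```

```text
t 11.5 pos [506.25 184.07  28.01] yaw -1.26 tilt 0.29 F [-11.24   0.25   3.51] Tq [ 0.034  2.278 -0.005] w 11.3
twist 0.007 tx,ty,tz mm [ -0.19   0.42 -40.87]
```

Request:
{"name": "arm_command", "arguments": {
  "moves": [
    {"grip": 0.005, "tx": -0.0003, "ty": 0, "tz": 0, "twist": 0},
    {"grip": 0.005, "tx": 0, "ty": 0, "tz": -0.001, "twist": 0},
    {"grip": 0.005, "tx": 0, "ty": 0, "tz": -0.001, "twist": 0}
  ]
}}

```text
time: 11.88
position: [508.0, 184.0, 28.2]
ee_rot: [-2.205, 0.026, 2.217]
ft_force: [-12.7, 0.6, 2.6]
width: 11.6
```

```bash
python3 -c "
from h import *
plan(547.1,182.7,28.2,-1.33)
p,d=viewer.grab_frame('scene'); cv2.imwrite(f'pics/s8.png',cv2.resize(p[220:310,350:440],None,fx=6,fy=6,interpolation=2))"
```

```text
t 11.875 pos [508.01 183.98  28.16] yaw -1.26 tilt 0.32 F [-12.74   0.64   2.55] Tq [ 0.093  2.516 -0.013] w 11.6
twist 0.007 tx,ty,tz mm [ -0.04   0.38 -39.11]
```

View pics/s8.png

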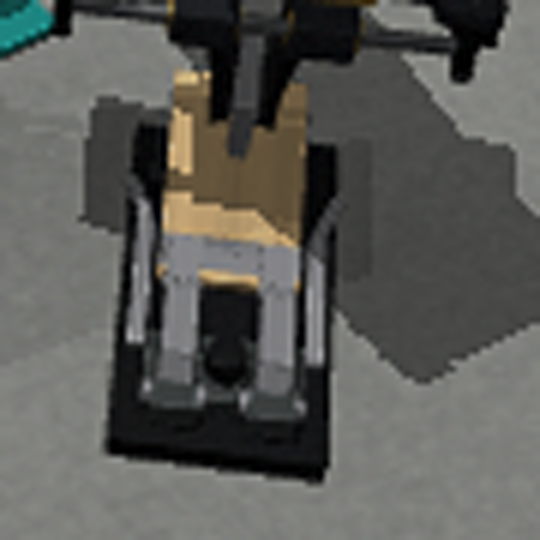

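The front edge at (210,275) is entering under the clips squarely, with the first contact at x≈502.5. That puts home at about x 539–540. I'll continue.

Request:
{"name": "arm_command", "arguments": {
  "moves": [
    {"grip": 0.005, "tx": 0, "ty": 0, "tz": -0.0015, "twist": 0},
    {"grip": 0.005, "tx": 0, "ty": 0, "tz": -0.0015, "twist": 0},
    {"grip": 0.005, "tx": 0, "ty": 0, "tz": -0.0015, "twist": 0}
  ]
}}

```text
time: 12.3
position: [511.1, 184.0, 28.0]
ee_rot: [-2.202, 0.026, 2.221]
ft_force: [-20.4, -0.2, 9.9]
width: 11.1
```

```bash
python3 -c "
from h import *
plan(539.5,182.7,28.2,-1.33)"
```

```text
t 12.3 pos [511.05 183.97  28.  ] yaw -1.24 tilt 0.48 F [-20.45  -0.18   9.89] Tq [-0.027  4.224 -0.04 ] w 11.1
twist 0.0092 tx,ty,tz mm [ -0.2    0.61 -28.47]
```

Request:
{"name": "arm_command", "arguments": {
  "moves": [
    {"grip": 0.005, "tx": -0.0004, "ty": 0, "tz": 0, "twist": 0},
    {"grip": 0.005, "tx": 0, "ty": 0, "tz": 0, "twist": 0}
  ]
}}

```text
time: 12.55
position: [511.3, 184.0, 28.2]
ee_rot: [-2.203, 0.026, 2.22]
ft_force: [-15.2, 0.2, 5.6]
width: 11.5
```

```bash
python3 -c "
from h import *
plan(539.5,182.7,28.2,-1.33)"
```

```text
t 12.55 pos [511.26 183.98  28.24] yaw -1.23 tilt 0.45 F [-15.23   0.22   5.56] Tq [ 0.084  3.368 -0.017] w 11.5
twist 0.0096 tx,ty,tz mm [  0.04   0.63 -28.26]
```

Request:
{"name": "arm_command", "arguments": {
  "moves": [
    {"grip": 0.005, "tx": -0.0002, "ty": 0, "tz": -0.001, "twist": 0},
    {"grip": 0.005, "tx": 0, "ty": 0, "tz": -0.001, "twist": 0},
    {"grip": 0.005, "tx": 0, "ty": 0, "tz": 0, "twist": 0}
  ]
}}

```text
time: 12.92
position: [515.6, 183.8, 28.9]
ee_rot: [-2.206, 0.025, 2.215]
ft_force: [-6.3, 0.7, -0.5]
width: 11.5
```

```bash
python3 -c "
from h import *
plan(539.5,182.7,28.2,-1.33)"
```

```text
t 12.925 pos [515.56 183.79  28.86] yaw -1.28 tilt 0.22 F [-6.32  0.7  -0.54] Tq [0.144 1.576 0.037] w 11.5
twist 0.0053 tx,ty,tz mm [  0.66   0.54 -23.96]
```

Request:
{"name": "arm_command", "arguments": {
  "moves": [
    {"grip": 0.005, "tx": 0.0002, "ty": 0, "tz": -0.001, "twist": 0},
    {"grip": 0.005, "tx": 0, "ty": 0, "tz": -0.001, "twist": 0},
    {"grip": 0.005, "tx": 0, "ty": 0, "tz": -0.001, "twist": 0},
    {"grip": 0.005, "tx": 0, "ty": 0, "tz": -0.001, "twist": 0}
  ]
}}

```text
time: 13.42
position: [517.8, 183.8, 28.3]
ee_rot: [-2.204, 0.026, 2.219]
ft_force: [-13.7, 0.5, 3.8]
width: 11.8
```

```bash
python3 -c "
from h import *
plan(539.5,182.7,28.2,-1.33)"
```

```text
t 13.425 pos [517.77 183.75  28.26] yaw -1.25 tilt 0.41 F [-13.66   0.54   3.79] Tq [0.051 3.039 0.021] w 11.8
twist 0.0079 tx,ty,tz mm [  0.06   0.55 -21.75]
```

Request:
{"name": "arm_command", "arguments": {
  "moves": [
    {"grip": 0.005, "tx": -0.0002, "ty": 0, "tz": -0.001, "twist": 0},
    {"grip": 0.005, "tx": 0, "ty": 0, "tz": -0.001, "twist": 0},
    {"grip": 0.005, "tx": 0, "ty": 0, "tz": 0, "twist": 0}
  ]
}}

```text
time: 13.8
position: [519.7, 183.7, 28.4]
ee_rot: [-2.204, 0.026, 2.219]
ft_force: [-13.1, -0.0, 2.2]
width: 11.8
```

```bash
python3 -c "
from h import *
plan(539.5,182.7,28.2,-1.33)"
```

```text
t 13.8 pos [519.72 183.72  28.42] yaw -1.25 tilt 0.41 F [-13.12  -0.05   2.19] Tq [0.047 2.882 0.021] w 11.8
twist 0.0084 tx,ty,tz mm [  0.22   0.56 -19.8 ]
```

Request:
{"name": "arm_command", "arguments": {
  "moves": [
    {"grip": 0.005, "tx": 0, "ty": 0, "tz": -0.001, "twist": 0},
    {"grip": 0.005, "tx": 0, "ty": 0, "tz": -0.001, "twist": 0},
    {"grip": 0.005, "tx": 0, "ty": 0, "tz": 0, "twist": 0}
  ]
}}

```text
time: 14.18
position: [521.6, 183.7, 28.4]
ee_rot: [-2.203, 0.026, 2.219]
ft_force: [-13.7, 0.3, 3.4]
width: 11.3
```

```bash
python3 -c "
from h import *
plan(539.5,182.7,28.2,-1.33)"
```

```text
t 14.175 pos [521.58 183.68  28.37] yaw -1.24 tilt 0.42 F [-13.67   0.28   3.38] Tq [ 1.170e-01  2.974e+00 -2.000e-03] w 11.3
twist 0.0086 tx,ty,tz mm [  0.17   0.56 -17.94]
```

Request:
{"name": "arm_command", "arguments": {
  "moves": [
    {"grip": 0.005, "tx": -0.0001, "ty": 0, "tz": -0.001, "twist": 0},
    {"grip": 0.005, "tx": 0, "ty": 0, "tz": -0.001, "twist": 0},
    {"grip": 0.005, "tx": 0, "ty": 0, "tz": 0, "twist": 0}
  ]
}}

```text
time: 14.55
position: [524.8, 183.6, 28.7]
ee_rot: [-2.205, 0.025, 2.217]
ft_force: [-8.4, -0.2, 0.3]
width: 11.5
```

```bash
python3 -c "
from h import *
plan(539.5,182.7,28.2,-1.33)"
```

```text
t 14.55 pos [524.77 183.64  28.72] yaw -1.25 tilt 0.3 F [-8.44 -0.19  0.3 ] Tq [0.146 1.862 0.015] w 11.5
twist 0.0075 tx,ty,tz mm [  0.52   0.59 -14.75]
```

Request:
{"name": "arm_command", "arguments": {
  "moves": [
    {"grip": 0.005, "tx": 0, "ty": 0, "tz": -0.0012, "twist": 0},
    {"grip": 0.005, "tx": 0, "ty": 0, "tz": -0.0012, "twist": 0},
    {"grip": 0.005, "tx": 0, "ty": 0, "tz": -0.0012, "twist": 0},
    {"grip": 0.005, "tx": 0, "ty": 0, "tz": 0, "twist": 0}
  ]
}}

```text
time: 15.05
position: [529.0, 183.4, 28.8]
ee_rot: [-2.206, 0.026, 2.215]
ft_force: [-7.5, 1.5, -1.5]
width: 11.6
```

```bash
python3 -c "
from h import *
plan(539.5,182.7,28.2,-1.33)"
```

```text
t 15.05 pos [528.95 183.45  28.82] yaw -1.28 tilt 0.24 F [-7.48  1.48 -1.47] Tq [0.086 1.686 0.013] w 11.6
twist 0.0051 tx,ty,tz mm [  0.62   0.5  -10.56]
```

Request:
{"name": "arm_command", "arguments": {
  "moves": [
    {"grip": 0.005, "tx": 0.0002, "ty": 0, "tz": -0.001, "twist": 0},
    {"grip": 0.005, "tx": 0, "ty": 0, "tz": -0.001, "twist": 0},
    {"grip": 0.005, "tx": 0, "ty": 0, "tz": -0.001, "twist": 0},
    {"grip": 0.005, "tx": 0, "ty": 0, "tz": 0, "twist": 0}
  ]
}}

```text
time: 15.55
position: [533.6, 183.2, 29.1]
ee_rot: [-2.209, 0.026, 2.211]
ft_force: [-3.6, 0.1, -2.8]
width: 11.7
```

```bash
python3 -c "
from h import *
plan(539.5,182.7,28.2,-1.33)"
```

```text
t 15.55 pos [533.58 183.24  29.08] yaw -1.31 tilt 0.07 F [-3.58  0.06 -2.8 ] Tq [0.129 0.899 0.002] w 11.7
twist 0.0017 tx,ty,tz mm [ 0.88  0.4  -5.93]
```

Request:
{"name": "arm_command", "arguments": {
  "moves": [
    {"grip": 0.005, "tx": 0.0003, "ty": 0, "tz": -0.001, "twist": 0},
    {"grip": 0.005, "tx": 0.0003, "ty": 0, "tz": -0.001, "twist": 0},
    {"grip": 0.005, "tx": 0, "ty": 0, "tz": 0, "twist": 0}
  ]
}}

```text
time: 15.92
position: [536.4, 183.2, 28.9]
ee_rot: [-2.21, 0.026, 2.209]
ft_force: [-2.7, 0.3, -3.9]
width: 11.2
```

```bash
python3 -c "
from h import *
plan(539.5,182.7,28.2,-1.33)"
```

```text
t 15.925 pos [536.38 183.15  28.88] yaw -1.33 tilt 0.01 F [-2.74  0.33 -3.86] Tq [-0.003  0.672  0.026] w 11.2
twist 0.0002 tx,ty,tz mm [ 0.68  0.38 -3.13]
```

Request:
{"name": "arm_command", "arguments": {
  "moves": [
    {"grip": 0.005, "tx": 0.0003, "ty": 0, "tz": -0.0008, "twist": 0},
    {"grip": 0.005, "tx": 0.0002, "ty": 0, "tz": -0.0008, "twist": 0},
    {"grip": 0.005, "tx": 0, "ty": 0, "tz": 0, "twist": 0}
  ]
}}

```text
time: 16.3
position: [537.2, 183.2, 28.3]
ee_rot: [-2.209, 0.026, 2.211]
ft_force: [-5.6, 0.0, 0.3]
width: 11.3
```

```bash
python3 -c "
from h import *
plan(539.5,182.7,28.2,-1.33)"
```

```text
t 16.3 pos [537.18 183.2   28.29] yaw -1.31 tilt 0.06 F [-5.62  0.02  0.33] Tq [-0.008  1.321  0.031] w 11.3
twist 0.0018 tx,ty,tz mm [ 0.09  0.45 -2.33]
```

Request:
{"name": "arm_command", "arguments": {
  "moves": [
    {"grip": 0.005, "tx": 0, "ty": 0, "tz": -0.0008, "twist": 0},
    {"grip": 0.005, "tx": 0, "ty": 0, "tz": -0.0008, "twist": 0},
    {"grip": 0.005, "tx": 0, "ty": 0, "tz": 0, "twist": 0}
  ]
}}

```text
time: 16.68
position: [538.6, 183.2, 28.3]
ee_rot: [-2.209, 0.026, 2.212]
ft_force: [-7.1, 0.7, -0.7]
width: 11.6
```

```bash
python3 -c "
from h import *
plan(539.5,182.7,28.2,-1.33)"
```

```text
t 16.675 pos [538.59 183.23  28.26] yaw -1.31 tilt 0.08 F [-7.12  0.67 -0.72] Tq [-0.016  1.468 -0.038] w 11.6
twist 0.0025 tx,ty,tz mm [ 0.06  0.5  -0.93]
```

Still sliding, so not the stop yet.

Request:
{"name": "arm_command", "arguments": {
  "moves": [
    {"grip": 0.005, "tx": 0, "ty": 0, "tz": -0.0008, "twist": 0},
    {"grip": 0.005, "tx": 0, "ty": 0, "tz": -0.0008, "twist": 0},
    {"grip": 0.005, "tx": 0, "ty": 0, "tz": 0, "twist": 0}
  ]
}}

```text
time: 17.05
position: [539.6, 183.2, 28.1]
ee_rot: [-2.208, 0.026, 2.213]
ft_force: [-9.8, -0.6, 1.6]
width: 11.9
```

```bash
python3 -c "
from h import *
plan(539.5,182.7,28.2,-1.33)"
```

```text
t 17.05 pos [539.62 183.15  28.15] yaw -1.3 tilt 0.14 F [-9.83 -0.63  1.65] Tq [0.006 1.885 0.031] w 11.9
twist 0.0033 tx,ty,tz mm [-0.05  0.46  0.11]
```

Request:
{"name": "arm_command", "arguments": {
  "moves": [
    {"grip": 0.005, "tx": -0.0003, "ty": 0, "tz": 0, "twist": 0},
    {"grip": 0.005, "tx": 0, "ty": 0, "tz": -0.0008, "twist": 0},
    {"grip": 0.005, "tx": 0, "ty": 0, "tz": 0, "twist": 0}
  ]
}}

```text
time: 17.42
position: [539.6, 183.1, 28.2]
ee_rot: [-2.206, 0.026, 2.215]
ft_force: [-11.2, -0.4, 2.5]
width: 11.7
```

```bash
python3 -c "
from h import *
plan(539.5,182.7,28.2,-1.33)"
```

```text
t 17.425 pos [539.64 183.07  28.2 ] yaw -1.28 tilt 0.23 F [-11.17  -0.38   2.5 ] Tq [-0.039  2.417 -0.004] w 11.7
twist 0.0047 tx,ty,tz mm [0.   0.38 0.13]
```

Request:
{"name": "arm_command", "arguments": {
  "moves": [
    {"grip": 0.005, "tx": 0, "ty": 0, "tz": -0.0008, "twist": 0},
    {"grip": 0.005, "tx": 0, "ty": 0, "tz": 0, "twist": 0}
  ]
}}

```text
time: 17.68
position: [539.6, 183.1, 28.1]
ee_rot: [-2.205, 0.026, 2.217]
ft_force: [-14.4, -0.0, 4.2]
width: 11.4
```

```bash
python3 -c "
from h import *
plan(539.5,182.7,28.2,-1.33)
for n in('scene','top'):
    p,d=viewer.grab_frame(n); c=p[220:310,350:440] if n=='scene' else p[200:310,200:310]
    cv2.imwrite(f'pics/{n}9.png',cv2.resize(c,None,fx=5.4,fy=5.4,interpolation=2))"
```

```text
t 17.675 pos [539.6  183.06  28.05] yaw -1.27 tilt 0.32 F [-1.438e+01 -1.000e-02  4.170e+00] Tq [-0.164  3.107  0.038] w 11.4
twist 0.006 tx,ty,tz mm [-0.15  0.36  0.09]
```

View pics/scene9.png

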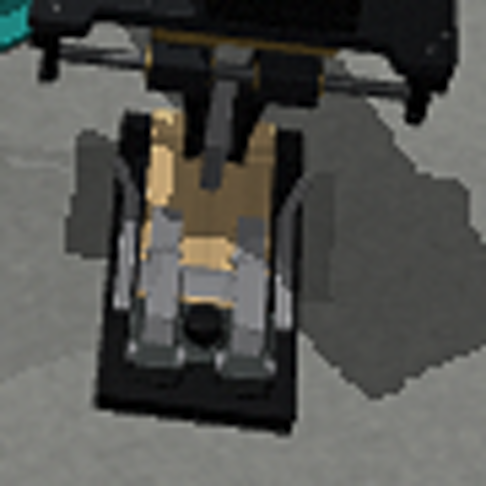

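View pics/top9.png

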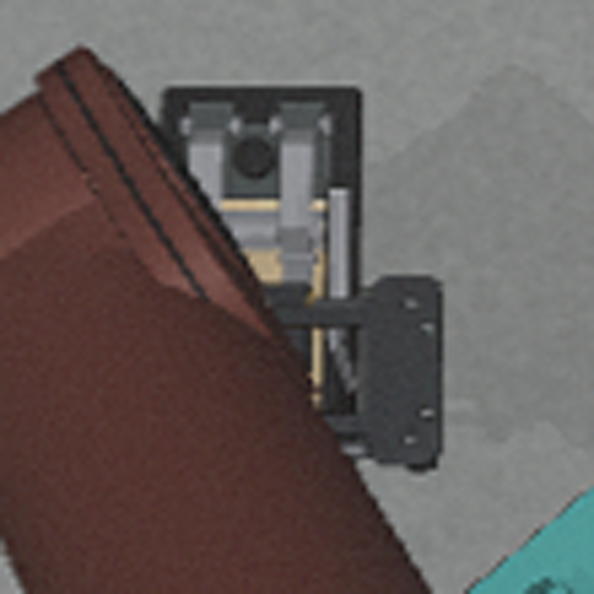

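The board has stopped at x 539.6 while the force keeps rising, so that's the stop, as predicted from the tip contact. Both pictures show the rib between the clip toes and the stop. I'll unload and then open.

Request:
{"name": "arm_command", "arguments": {
  "moves": [
    {"grip": 0.005, "tx": 0, "ty": 0, "tz": 0.001, "twist": 0},
    {"grip": 0.005, "tx": 0, "ty": 0, "tz": 0.001, "twist": 0},
    {"grip": 0.005, "tx": 0, "ty": 0, "tz": 0, "twist": 0}
  ]
}}

```text
time: 18.15
position: [539.8, 183.1, 28.5]
ee_rot: [-2.209, 0.026, 2.212]
ft_force: [-6.0, -0.8, -1.4]
width: 11.5
```

```bash
python3 -c "
from h import *
plan(539.5,182.7,28.2,-1.33)"
```

```text
t 18.15 pos [539.77 183.05  28.48] yaw -1.31 tilt 0.08 F [-5.99 -0.81 -1.39] Tq [-0.049  1.343  0.004] w 11.5
twist 0.0024 tx,ty,tz mm [0.28 0.36 0.26]
```

Request:
{"name": "arm_command", "arguments": {
  "moves": [
    {"grip": 0.005, "tx": 0, "ty": 0, "tz": 0.0005, "twist": 0},
    {"grip": 0.035, "tx": 0, "ty": 0, "tz": 0, "twist": 0},
    {"grip": 0.035, "tx": 0, "ty": 0, "tz": 0, "twist": 0},
    {"grip": 0.035, "tx": 0, "ty": 0, "tz": 0, "twist": 0},
    {"grip": 0.035, "tx": 0, "ty": 0, "tz": 0, "twist": 0}
  ]
}}

```text
time: 18.77
position: [540.4, 183.2, 28.9]
ee_rot: [-2.21, 0.025, 2.209]
ft_force: [0.6, 0.4, -0.4]
width: 33.6
```

```bash
python3 -c "
from h import *
plan(539.5,182.7,28.2,-1.33)"
```

```text
t 18.775 pos [540.41 183.18  28.9 ] yaw -1.32 tilt 0.04 F [ 0.63  0.36 -0.38] Tq [0.028 0.002 0.009] w 33.6
twist 0.0006 tx,ty,tz mm [0.7 0.5 0.9]
```

Free. I'll rise straight up and then draw back so the cameras can see.

Request:
{"name": "arm_command", "arguments": {
  "moves": [
    {"grip": 0.035, "tx": -0.01, "ty": 0, "tz": 0, "twist": 0},
    {"grip": 0.035, "tx": -0.03, "ty": 0, "tz": 0, "twist": 0},
    {"grip": 0.035, "tx": -0.05, "ty": 0, "tz": 0, "twist": 0},
    {"grip": 0.035, "tx": -0.05, "ty": 0, "tz": 0, "twist": 0},
    {"grip": 0.035, "tx": 0, "ty": 0.05, "tz": 0, "twist": 0},
    {"grip": 0.035, "tx": 0, "ty": 0.05, "tz": 0, "twist": 0},
    {"grip": 0.035, "tx": 0, "ty": 0.05, "tz": 0, "twist": 0},
    {"grip": 0.035, "tx": 0, "ty": 0.05, "tz": 0, "twist": 0}
  ]
}}

```text
time: 19.77
position: [535.4, -18.3, 169.7]
ee_rot: [-2.211, 0.025, 2.209]
ft_force: [1.4, 0.1, -0.6]
width: 35.1
```

```bash
python3 -c "
from h import *
plan(539.5,182.7,28.2,-1.33)
for n in('scene','top'):
    p,d=viewer.grab_frame(n); cv2.imwrite(f'pics/{n}10raw.png',p);np.save(n+'10.npy',d); c=p[220:310,350:440] if n=='scene' else p[200:310,200:310]
    cv2.imwrite(f'pics/{n}10.png',cv2.resize(c,None,fx=5.4,fy=5.4,interpolation=2))"
```

```text
t 19.775 pos [535.41 -18.32 169.68] yaw -1.31 tilt 0.08 F [ 1.45  0.15 -0.58] Tq [ 0.055 -0.008  0.015] w 35.1
twist 0.0024 tx,ty,tz mm [ 141.48 -201.06    0.57]
```

View pics/scene10.png

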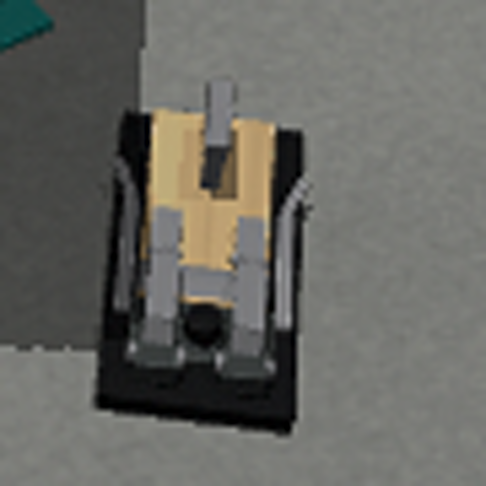

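View pics/top10.png

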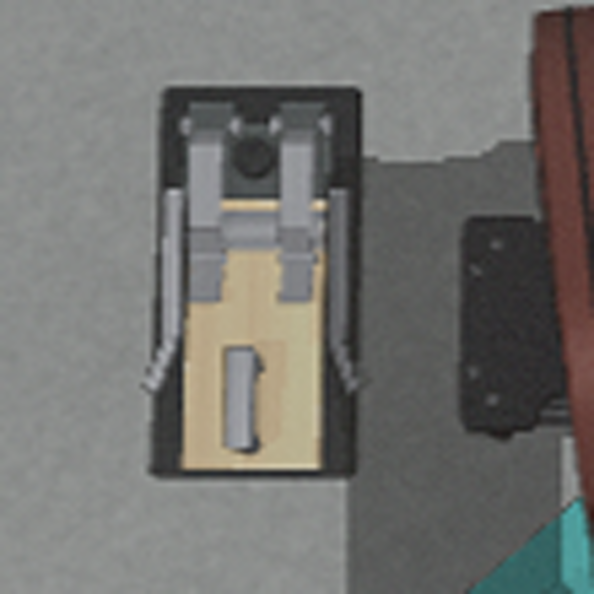

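View pics/scene10raw.png

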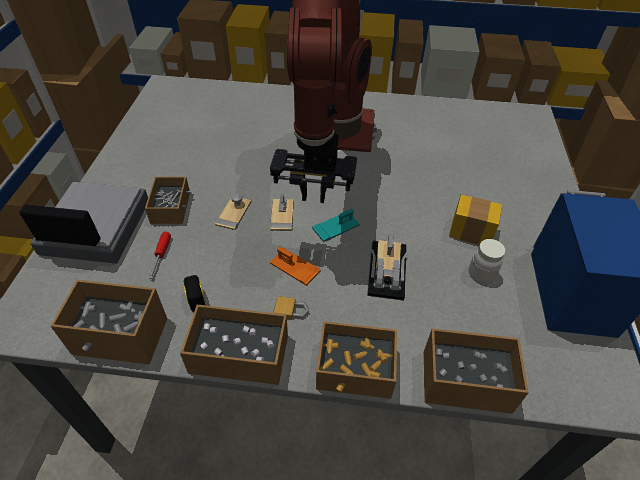

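```bash
python3 - <<'E'
from h import *
p=cv2.imread("pics/top10raw.png"); q=cv2.imread("pics/top0.png")
a=cv2.resize(p[214:262,226:270],None,fx=9,fy=9,interpolation=2);b=cv2.resize(q[214:262,226:270],None,fx=9,fy=9,interpolation=2)
cv2.imwrite("pics/cmp.png",np.hstack([b,a]))
g=cv2.cvtColor(p,cv2.COLOR_BGR2GRAY).astype(int); g0=cv2.cvtColor(q,cv2.COLOR_BGR2GRAY).astype(int)
c=slice(244,250);print("before",g0[225:250,c].mean(1).round().astype(int));print("after",g[225:250,c].mean(1).round().astype(int), g[270:292,c].mean(1).round().astype(int))
m=viewer.camera_model("top")
for r in(236.9,287.0): print(r,atz(m,247.,r,18))
E
```

```text
before [64 46 46 48 48 48 48 48 72 74 76 65 46 48 51 49 50 47 50 49 48 49 47 49
 49]
after [ 70  54  52  55  58  55  52  52  80  84  84  72 183 174 126 130 140 151
 147 133 134 154 173 171 170] [146 149 148 148 147 146 148 147 146 148 144 136 129 108 166 174 183  44
  86 147 142 140]
236.9 [630.76848397 181.38991524  18.        ]
287.0 [510.36053293 180.98812149  18.        ]
```

View pics/cmp.png

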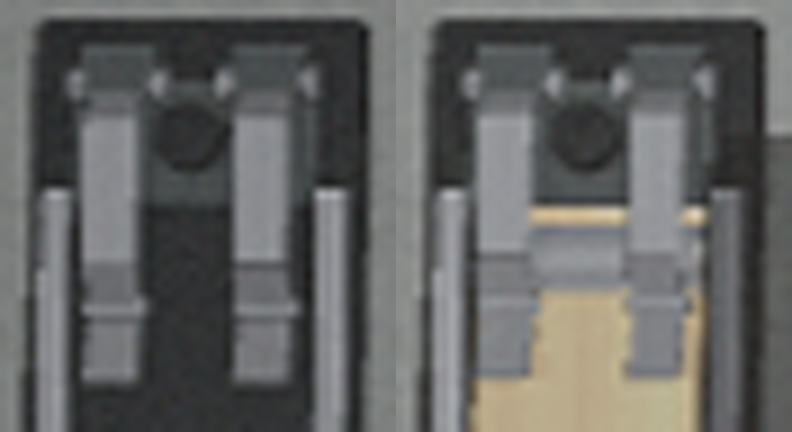

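The edge meets the stop with no dark gap (right half, y≈205), and both toe lines (y≈300) lie behind the rib (225–290). The other goods are unchanged. I'll hand it in.

```bash
python3 -c "
from h import *
print(order.finish_job(), status.sense()['time'])"
```

```text
the job is handed in; nothing more can be done
the job is handed in; nothing more can be done
```

The bar-pull board is mounted in the display stand, home at the end stop with both clips snapped down behind the rib. I handed the job in at about 20 s of the 56 s; no verdict is reported.

- **Pick-up and set-down:** I gripped the board by its bar and lowered it between the rail mouths, rib leading. I felt the stage at TCP z of about 28.0 mm, eased off, and slid the board in.
- **Slide:** The board wedged briefly when it met the clip tips, at about 19 N sliding and 15 N upward on the tool. After raising it slightly it moved on, with one more reading of about 20 N. That is above the 5 to 14 N you gave for sliding, but well under the failure limits. The force fell once the clips were on the rib, and fell again as they dropped behind it.
- **Stop:** The clip tips were first met at x of about 502.5 mm, which put home at about 539.5 mm. The board stopped at 539.6 mm, with the force rising to about 14 N and no further movement. I then unloaded it, opened the gripper and moved clear.
- **Last checks:** In the final pictures the board's leading edge meets the stop with no visible gap, and both clip toes lie behind the rib. The other samples and goods look unmoved. I judged the clips from the pictures and the force, because their angles can't be read directly. No check failed or disagreed.

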